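# Stand the two-ended shakers on their weighted ends

## Robot

A 7-joint arm with a two-finger parallel gripper is mounted at the origin on a cart in front of the work surface, level with it; the furniture and walls round the work are solid. World frame = base frame: x ahead of the robot, y to its left, z up, the work surface at z = 0. Lengths are in m, angles in rad, forces in N, time in s.
With the tool pointing down it reaches from about 0.4 to 0.875 m from the base axis. Payload 6.5 kg.
Tool frame: the origin (TCP) lies at the very end of the fingers, on their centre line; the grasp point (between the pads) lies 19 mm behind it (tcp_to_grasp is the distance from the TCP to the grasp point, in m); z points along the fingers, y is the line along which they close (so a half turn about z gives the same grasp; the last joint's range is limited). The gripper opens to 85 mm and grips with 20 to 120 N. Pads are 22 mm wide; open, the fingers measure 114 mm over their backs; the gripper's body (76 mm by 85 mm) begins 54 mm behind the grasp point. The pads swing forward as they close: fully open they stand 13 mm farther back than shut.
Start: joints at [-1.177, 0.536, -0.004, 1.538, 0.003, 1.067, -0.071], TCP at [0.288, 0.582, 0.231] pointing down, gripper open.
Joint ranges: [-2.7, 2.7], [-0.37, 2.16], [-1.27, 1.26], [0.24, 2.4], [-1.31, 4.45], [0.19, 1.91], [-2.76, 2.76]. Speed limits (rad/s): [2.39, 2.39, 3.14, 3.14, 3.14, 3.14, 3.14].

## Interface

Orientations are given as a unit quaternion [x, y, z, w].
In Python, from plant import * gives the robot as it stands.
- The arm moves only by the tool servo_tool, never from a script. Its argument "increments" is a list that holds one entry, the list of rows, each a list of 6 numbers: the shift along the tool's x, y, z in a scale on which 1.0 is 1 m, then the turn, a rotation vector about the tool's x, y, z in parts of the range, where 1.0 means 2 rad. In form: [[[dx, dy, dz, rx, ry, rz], ...]]. A call has 1 to 12 rows; each row is the pose to reach, as a shift and turn from the pose commanded when the call began, along the tool's axes at that moment; what a row does not reach only later rows make up. A row lasts 1/10 s, in which the tool goes at most 50 mm and 8.59 degrees, less where a joint would pass 70% of its speed; a pose out of reach is approached as far as the arm can. A call with a gripper value outside its range is refused whole. "fingers" is the opening, from -1 (shut) to 1 (fully open), set as the call begins (left out, the last holds). The fingers move at their own pace and stop on an object; "force" is the grip in N (left out, the last holds). Time passes only in rows, so rows that repeat a pose let the fingers close. It gives the time, the measured TCP pose, the force, the opening and the grip force at its end, in the units of the state.
- get_obs(): the state, without advancing time (a new reading comes with each control period).
- camera(name): name is "scene" or "top" or "wrist"; returns the picture (384x512x3 uint8, red, green, blue); there is no depth.
- camera_info(name): a dict with "fx", "fy", "cx", "cy" (pixels), "pose" (4x4, takes a point from camera to world coordinates). Camera axes: x right, y up, looking along -z (the intrinsics and any distortion apply to the point x, -y, -z); pixel columns grow to the right and rows downward; lengths in m; the calibration is good to about 2 mm. A picture is of the moment at which its call begins: read the wrist's pose just before it. camera_info takes no time and is no camera call; for the wrist camera it gives the pose at the moment of the call.
- hand_in(): hands the job in; it is judged then, once.
Trained networks look in the newest picture that a camera, given by its name, has taken for a name from the list of things; names that differ only in an ending like _2 or _b are one class to them, and where a whole thing is asked for, a point or a joint stands for the part that bears it (a point fixed in the world has none). Each returns a list of dicts, best first, with "conf" (0 to 1); they miss things now and then, are a little off and sometimes report something else, mostly with a low value. They report only what shows in the picture. A call takes as long as a camera call.
- spot_in(thing, camera): "pixel" ([column, row] in pixels, amid what is visible of it).
The state is a dict: "time_s": time; "joint_pos": joint angles; "qd": joint speeds; "joint_efforts": joint torques, N m; "eef_pos": TCP position; "ee_rot": TCP orientation; "contact_force": force on the tool from outside, world axes, zero at the start; "ft_torque": the same for the moment, N m; "finger_gap": finger opening in m; "grip_force": force on a finger pad.
Only numpy, scipy, OpenCV 4.12 (cv2) and the standard library are available. Lean on these libraries where they do the work, as an engineer would, in place of code of your own. Each camera call takes 0.05 s, during which the arm holds its last target. There are 200 camera calls.

## Task

Put the two dark wooden shakers away by standing them upright on the chopping board, apart from each other and well on it, not over its edge. Each stands only on its weighted end, which looks just like the other end, so lift each one by the middle to feel which end is heavy before you stand it, and do not let either one topple or drop. Leave the board, lemon, garlic and jam jar where they are.

Things in the scene. Friction and masses are not known exactly. Their poses are not given: they have to be found in the camera images.
- shaker_a: one of two identical shakers: dark wooden octagonal bar, a shallow domed aluminium cap on each end, 130 mm long, 46 mm across flats (flats 19 mm wide), 0.38 to 0.5 kg, lying on a flat on the worktop. Origin at its very middle, x along its length. The ends look alike; a hidden slug puts the centre of mass some 23 mm from the middle, to +x or -x at random, independently for each shaker
- shaker_b: the other shaker, same shape, frame and chance. Held level at the middle, either twists the hand by 0.08 to 0.12 N m, heavy end down; a weak pinch lets it sag. The end domes bulge 8 mm: on its heavy end it stands, origin 65 mm above the support, and rocks upright by itself if released leaning up to 15 degrees; on its light end it topples when let go
- board: plain wooden chopping board, 220 mm (its x) by 320 mm (its y) by 21 mm thick, lying loose and flat on the worktop, about 1 kg; origin at the centre of its underside, top face 21 mm above it, z up
- lemon: yellow lemon lying behind the shakers, 82x58x57 mm, origin at the centre of its underside; bystander
- garlic: white garlic bulb behind the shakers, 54x53x55 mm, origin at the centre of its underside; bystander
- jam_jar: jam jar with a white lid 65 mm across, 90 mm tall, standing under the microwave's wire rack (fixed; front legs at x 0.64, y 0.04 and -0.42, 0.29 m tall); origin at the centre of its underside; bystander

How it is judged:
At the end, for the whole second after the job is handed in: both shakers stand by themselves on the board, upright within about 8 degrees, middles at least 15 mm inside the board's edges, at rest and not touching each other ((angle between shaker_a's own x axis and vertical below 0.15 rad or angle between shaker_a's own x axis and vertical above 2.9916 rad) and x of shaker_a in the frame of board between -0.095 and 0.095 m and y of shaker_a in the frame of board between -0.145 and 0.145 m and z of shaker_a in the frame of board between 0.078 and 0.095 m and linear speed of each of shaker_a, shaker_b below 0.03 m/s and angular speed of each of shaker_a, shaker_b below 0.5 rad/s and (angle between shaker_b's own x axis and vertical below 0.15 rad or angle between shaker_b's own x axis and vertical above 2.9916 rad) and x of shaker_b in the frame of board between -0.095 and 0.095 m and y of shaker_b in the frame of board between -0.145 and 0.145 m and z of shaker_b in the frame of board between 0.078 and 0.095 m and horizontal distance between shaker_a and shaker_b above 0.055 m and contact force between shaker_a and shaker_b below 0.05 N).
It fails at once if shaker a topples or drops (it turns faster than 5.5 rad/s or falls faster than 0.7 m/s with no finger on it) or leaves the worktop (((angular speed of shaker_a above 5.5 rad/s or linear speed of shaker_a above 0.7 m/s) and contact force between the fingers and shaker_a below 0.05 N) or height (world z) of shaker_a below -0.02 m).
It fails at once if shaker b topples or drops (it turns faster than 5.5 rad/s or falls faster than 0.7 m/s with no finger on it) or leaves the worktop (((angular speed of shaker_b above 5.5 rad/s or linear speed of shaker_b above 0.7 m/s) and contact force between the fingers and shaker_b below 0.05 N) or height (world z) of shaker_b below -0.02 m).
It fails at once if the lemon, garlic, jam jar or board is moved more than 40 mm (distance of any of lemon, garlic, jam_jar, board from where it was at the start of the episode above 0.04 m).
It also fails if it takes over 72 s, if anything falls off the work surface, if the arm or the gripper's body presses on something with over 40 N, if the wrist force passes 120 N, or if a joint passes its speed limit or range.

## Working session

There is one attempt and no reset: what is moved stays moved. The work goes in short steps, Python scripts to look and compute and a tool call to move; the robot and the scene stay as the last step left them, time stands still between calls to the robot, and variables do not carry over. Pictures are saved under pics/ and viewed, at most 11 in all, crops included, and the job is handed in when it is done.

Besides the shell and the picture viewer there is one more tool, called after "Request:" in YAML: its name, and indented under it one key for each argument. servo_tool: Moves the arm, as the interface text tells. Its arguments: {"type":"object","properties":{"increments":{"type":"array","items":{"type":"array","items":{"type":"array","items":{"type":"number"}}}},"fingers":{"type":"number"},"force":{"type":"number"}},"required":["increments"]}

```bash
ls; mkdir -p pics; cat > h.py <<'E'
from plant import *
import numpy as np, cv2
from scipy.spatial.transform import Rotation as R
def ray(ci,p):
    d=np.array([(p[0]-ci["cx"])/ci["fx"],-(p[1]-ci["cy"])/ci["fy"],-1.]); T=np.array(ci["pose"])
    return T[:3,3],T[:3,:3]@d
def onz(ci,p,z):
    o,d=ray(ci,p); return o+d*(z-o[2])/d[2]
def proj(ci,X):
    T=np.array(ci["pose"]); c=T[:3,:3].T@(np.array(X)-T[:3,3]); return [ci["cx"]+ci["fx"]*c[0]/-c[2], ci["cy"]-ci["fy"]*c[1]/-c[2]]
E
python3 - <<'E'
from h import *
o=get_obs(); print(o)
for n in ("top","scene"):
    im=camera(n); ci=camera_info(n); cv2.imwrite(f"pics/{n}0.png",cv2.resize(im[:,:,::-1],(800,600)))
    print(n,{k:v for k,v in ci.items() if k!='pose'},np.round(ci["pose"],3).tolist())
    for t,z in (("shaker_a",.023),("board",.021),("lemon",.03),("garlic",.03),("jam_jar",.045)):
        for s in spot_in(t,n): print(t,s["pixel"],round(s["conf"],2),onz(ci,s["pixel"],z).round(3))
print(get_obs()["time_s"])
E
```

```text
pics
{'time_s': 0.0, 'joint_pos': array([-1.17716721,  0.53717545, -0.00443726,  1.5388779 ,  0.00258745,
        1.06729411, -0.07118319]), 'qd': array([-1.31253994e-03,  1.64241569e-03, -1.26472976e-03,  1.35761614e-03,
        1.45156523e-05,  1.10229796e-03,  2.82073240e-04]), 'joint_efforts': array([ 3.98631364e-04, -5.83430922e+01,  1.04877848e+00, -2.59096795e+01,
        1.23268503e-02,  9.74860042e-03, -1.04557984e-05]), 'eef_pos': array([0.28819891, 0.58190695, 0.23040522]), 'ee_rot': array([ 2.27854556e-01,  9.73694786e-01, -8.63029506e-04, -1.41374195e-04]), 'contact_force': array([-0.13493827, -0.24507183,  0.80324968]), 'ft_torque': array([-0.03530083,  0.03756964, -0.02090399]), 'grip_force': 0.0, 'finger_gap': 0.08539148452932142}
top {'fx': 443.2899413706905, 'fy': 443.2899413706905, 'cx': 244.2980084467257, 'cy': 186.5392552113037} [[-0.351, 0.914, -0.204, 0.357], [-0.936, -0.344, 0.07, 0.045], [-0.006, 0.215, 0.977, 1.227], [0.0, 0.0, 0.0, 1.0]]
shaker_a [231.8, 250.4] 0.9 [0.455 0.052 0.023]
shaker_a [147.6, 287.8] 0.68 [0.442 0.295 0.023]
board [326.1, 192.2] 0.58 [ 0.514 -0.248  0.021]
lemon [185.5, 175.9] 0.85 [0.693 0.102 0.03 ]
garlic [221.1, 165.0] 0.64 [ 0.688 -0.002  0.03 ]
jam_jar [235.1, 152.9] 0.47 [ 0.703 -0.049  0.045]
scene {'fx': 375.66504687268446, 'fy': 375.66504687268446, 'cx': 256.8036550820053, 'cy': 190.9748185513136} [[0.445, 0.636, -0.631, -0.115], [-0.896, 0.305, -0.324, -0.389], [-0.013, 0.709, 0.705, 0.835], [0.0, 0.0, 0.0, 1.0]]
shaker_a [142.8, 196.3] 0.82 [0.441 0.286 0.023]
shaker_a [210.8, 220.0] 0.67 [0.45  0.049 0.023]
board [322.0, 246.8] 0.69 [ 0.499 -0.266  0.021]
lemon [235.8, 163.2] 0.76 [0.691 0.1   0.03 ]
garlic [262.7, 169.8] 0.72 [0.7   0.006 0.03 ]
jam_jar [288.1, 168.7] 0.76 [ 0.724 -0.072  0.045]
0.6
```

View pics/top0.png

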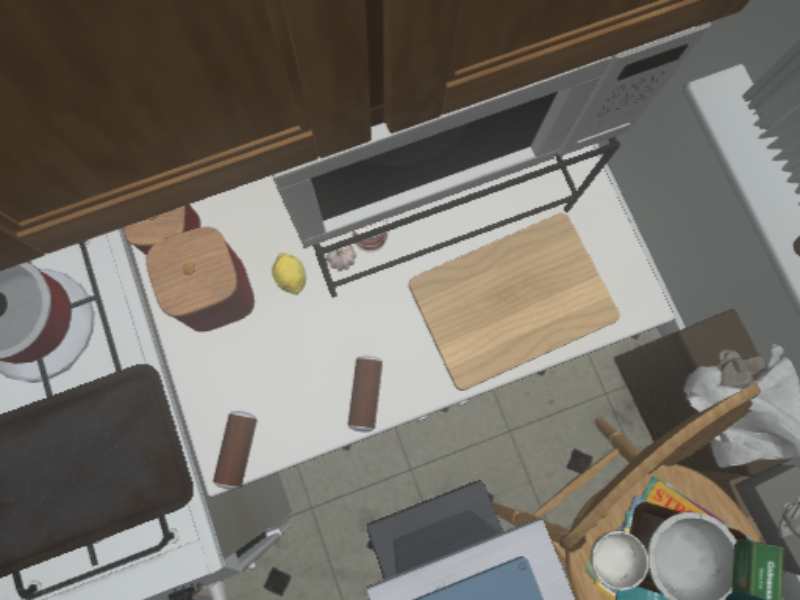

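View pics/scene0.png

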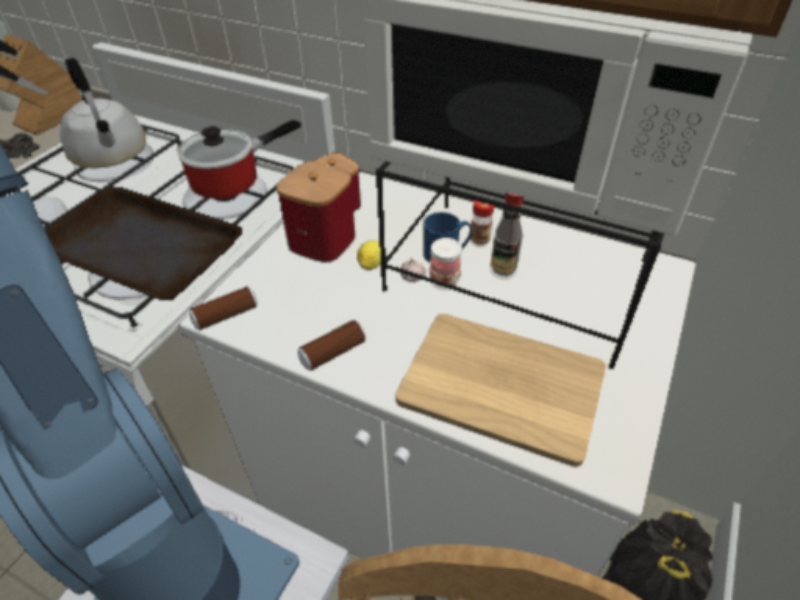

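The top view shows the two shakers at about (365,393) and (235,450) on the worktop, with the long axes roughly along world x. The board is at about (515,300). The lemon and garlic are behind, and the jar is under the rack. Next I fit the shaker axes and board corners.

```bash
python3 - <<'E'
from h import *
from scipy.optimize import least_squares
obs={}
for n in ("top","scene"):
    im=camera(n); ci=camera_info(n); f=im.astype(int)
    hsv=cv2.cvtColor(im,cv2.COLOR_RGB2HSV)
    m=((f[...,0]-f[...,2]>18)&(f[...,0]<150)&(f[...,0]>40)).astype(np.uint8)
    for nm,p in (("S1",onz(ci,(231.8,250.4) if n=="top" else (210.8,220),.023)),("S2",onz(ci,(147.6,287.8) if n=="top" else (142.8,196.3),.023))):
        u=np.array(proj(ci,p)); w=np.zeros_like(m); cv2.circle(w,tuple(int(v) for v in u),34 if n=="top" else 30,1,-1)
        k,l,st,c=cv2.connectedComponentsWithStats(m&w); i=1+np.argmax(st[1:,4])
        ys,xs=np.where(l==i); pts=np.c_[xs,ys].astype(np.float32); (cx,cy),wh,_=cv2.minAreaRect(pts)
        b=cv2.boxPoints(cv2.minAreaRect(pts)); e=[(b[j]+b[(j+1)%4])/2 for j in range(4)]
        s=0 if np.linalg.norm(e[0]-e[2])>np.linalg.norm(e[1]-e[3]) else 1
        A,B=onz(ci,e[s],.03),onz(ci,e[s+2],.03)
        d=A-B; d=d if d[0]>0 else -d
        print(n,nm,st[i,4],"mid",((A+B)/2).round(4),"len",np.linalg.norm(d).round(3),"ang",np.degrees(np.arctan2(d[1],d[0])).round(1))
    if n=="top":
        for c in ((410,280),(570,213),(620,318),(460,388)): print(onz(ci,np.array(c)*.64,.021).round(3))
        for q in [(231.8,250.4),(147.6,287.8)]: print(ray(ci,q))
    else:
        for c in ((440,315),(606,362),(580,462),(398,402)): print(onz(ci,np.array(c)*.64,.021).round(3))
E
```

```text
top S1 620 mid [0.4521 0.0485 0.03  ] len 0.115 ang -27.2
top S2 704 mid [0.4393 0.2896 0.03  ] len 0.115 ang -32.1
[ 0.611 -0.096  0.021]
[ 0.625 -0.414  0.021]
[ 0.416 -0.418  0.021]
[ 0.401 -0.108  0.021]
(array([0.35737822, 0.04541606, 1.22705498]), array([ 0.08204568,  0.00587651, -1.00736409]))
(array([0.35737822, 0.04541606, 1.22705498]), array([ 0.0716828 ,  0.21275721, -1.02438277]))
scene S1 592 mid [0.4516 0.0407 0.03  ] len 0.115 ang -27.2
scene S2 545 mid [0.438  0.2796 0.03  ] len 0.114 ang -31.8
[ 0.605 -0.102  0.021]
[ 0.627 -0.412  0.021]
[ 0.414 -0.42   0.021]
[ 0.391 -0.12   0.021]
```

Request:
servo_tool:
  increments:
    - [[0.03, 0, 0, 0, 0, 0], [0.06, -0.05, 0, 0, 0, 0], [0.06, -0.1, 0, 0, 0, 0], [0.06, -0.15, 0, 0, 0, 0], [0.06, -0.2, 0, 0, 0, 0], [0.06, -0.25, 0, 0, 0, 0]]

```text
time_s: 1.3
eef_pos: [0.1261, 0.3899, 0.2313]
ee_rot: [0.228, 0.974, 0.0, 0.0]
contact_force: [-1.2, 0.5, 0.7]
finger_gap: 0.0854
grip_force: 0.0
```

The rows are not in the units I measure in: turns go in shares of 2 rad. I convert before sending: -0.013 rad / 2 = -0.0065.

Request:
servo_tool:
  increments:
    - [[-0.045, -0.016, 0.01, 0, 0, 0], [-0.09, -0.032, 0.02, 0, 0, 0], [-0.135, -0.048, 0.03, 0, 0, 0], [-0.18, -0.065, 0.04, 0, 0, 0], [-0.225, -0.08, 0.05, 0, 0, 0], [-0.27, -0.1, 0.06, 0, 0, 0], [-0.315, -0.115, 0.07, 0, 0, 0], [-0.36, -0.13, 0.08, 0, 0, 0], [-0.4, -0.15, 0.09, 0, 0, 0], [-0.444, -0.163, 0.1, 0, 0, -0.0065], [-0.444, -0.163, 0.11, 0, 0, -0.0065], [-0.444, -0.163, 0.11, 0, 0, -0.0065]]
  fingers: 1

```text
time_s: 2.5
eef_pos: [0.452, 0.0477, 0.1203]
ee_rot: [0.223, 0.975, -0.001, -0.001]
contact_force: [-1.2, 0.5, 0.9]
finger_gap: 0.0853
grip_force: 0.0
```

```bash
python3 - <<'E'
from h import *
o=get_obs(); print(o["time_s"],o["eef_pos"],o["joint_pos"].round(3))
ci=camera_info("wrist"); im=camera("wrist"); cv2.imwrite("pics/w1.png",im[:,:,::-1])
print(np.round(ci["pose"],3).tolist(),ci["fx"])
for s in spot_in("shaker_a","wrist"): print(s["pixel"],round(s["conf"],2),onz(ci,s["pixel"],.046).round(3),onz(ci,s["pixel"],.023).round(3))
print("tcp",proj(ci,o["eef_pos"]), "graspaxis at z=.046", proj(ci,[*o["eef_pos"][:2],.046]))
E
```

```text
2.5 [0.45203437 0.0476758  0.12032535] [-0.448  0.396  0.293  2.138 -0.189  0.633  1.099]
[[0.434, -0.87, -0.232, 0.394], [0.901, 0.419, 0.114, 0.076], [-0.002, -0.259, 0.966, 0.264], [0.0, 0.0, 0.0, 1.0]] 338.39790137283995
[253.0, 188.1] 0.87 [0.443 0.049 0.046] [0.448 0.046 0.023]
tcp [np.float64(256.8566184148901), np.float64(246.5475443714439)] graspaxis at z=.046 [np.float64(256.8222619502599), np.float64(200.49772800990576)]
```

View pics/w1.png

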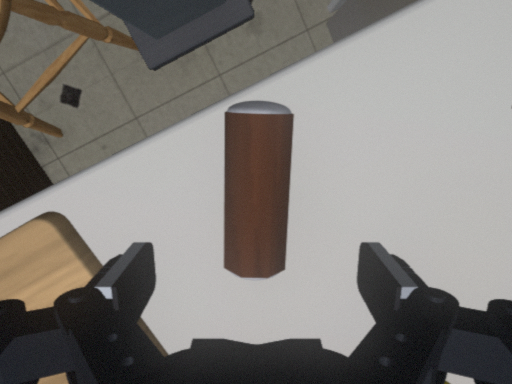

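The wrist view shows the shaker centred between the open fingers (column about 256, rows 102–278) and aligned with them. Next I descend and grip.

Request:
servo_tool:
  increments:
    - [[0.003, 0, 0.04, 0, 0, 0], [0.003, 0, 0.075, 0, 0, 0], [0.003, 0, 0.1, 0, 0, 0], [0.003, 0, 0.11, 0, 0, 0], [0.003, 0, 0.115, 0, 0, 0], [0.003, 0, 0.115, 0, 0, 0]]

```text
time_s: 3.2
eef_pos: [0.4501, 0.0504, 0.0069]
ee_rot: [0.221, 0.975, 0.0, 0.0]
contact_force: [0.6, 0.8, 0.1]
finger_gap: 0.0852
grip_force: 0.0
```

Request:
servo_tool:
  increments:
    - [[0, 0, 0, 0, 0, 0], [0, 0, 0, 0, 0, 0], [0, 0, 0, 0, 0, 0], [0, 0, 0, 0, 0, 0], [0, 0, 0, 0, 0, 0], [0, 0, 0, 0, 0, 0], [0, 0, 0, 0, 0, 0], [0, 0, 0, 0, 0, 0]]
  fingers: -1
  force: 80

```text
time_s: 4.0
eef_pos: [0.4504, 0.0497, 0.0075]
ee_rot: [0.222, 0.975, 0.0, 0.001]
contact_force: [-3.0, -0.1, 14.9]
finger_gap: 0.0451
grip_force: 80.3
```

```bash
python3 - <<'E'
from h import *
o=get_obs(); print(o["time_s"],o["eef_pos"],o["joint_pos"].round(3),o["contact_force"],o["ft_torque"],o["finger_gap"],o["grip_force"])
E
```

```text
4.0 [0.45040679 0.04973825 0.00751222] [-0.356  0.627  0.18   2.169 -0.297  0.367  1.191] [-2.99760223 -0.0897682  14.94278766] [-0.08686293  0.61275752 -0.20025988] 0.04514549602369501 80.34289162606001
```

Request:
servo_tool:
  increments:
    - [[0, 0, -0.02, 0, 0, 0], [0, 0, -0.05, 0, 0, 0], [0, 0, -0.09, 0, 0, 0], [0, 0, -0.13, 0, 0, 0], [0, 0, -0.15, 0, 0, 0], [0, 0, -0.15, 0, 0, 0], [0, 0, -0.15, 0, 0, 0], [0, 0, -0.15, 0, 0, 0]]

```text
time_s: 4.8
eef_pos: [0.4483, 0.0496, 0.1548]
ee_rot: [0.221, 0.975, -0.001, -0.001]
contact_force: [-0.5, 0.5, -5.2]
finger_gap: 0.0447
grip_force: 83.2
```

```bash
python3 - <<'E'
from h import *
for i in range(3):
    ci=camera_info("wrist"); im=camera("wrist")
    o=get_obs(); r=R.from_quat(o["ee_rot"])
    print(o["time_s"],o["eef_pos"],o["joint_pos"].round(3),o["contact_force"].round(2),o["ft_torque"].round(3),"tool:",r.inv().apply(o["ft_torque"]).round(3),o["grip_force"])
cv2.imwrite("pics/w2.png",im[:,:,::-1])
E
```

```text
4.85 [0.44841419 0.04950843 0.15472706] [-0.491  0.329  0.334  2.125 -0.162  0.715  1.073] [ 0.27 -0.75 -4.52] [0.051 0.138 0.019] tool: [ 0.014  0.146 -0.019] 83.21105448994786
4.9 [0.44863    0.04950055 0.15485703] [-0.491  0.329  0.334  2.124 -0.161  0.715  1.073] [-0.39 -0.47 -4.88] [ 0.021  0.078 -0.029] tool: [0.014 0.08  0.029] 83.21141310967505
4.95 [0.4488703  0.0495283  0.15505383] [-0.491  0.328  0.334  2.124 -0.161  0.715  1.073] [ 0.9   0.71 -4.99] [ 0.022  0.039 -0.027] tool: [-0.003  0.045  0.027] 83.21065133437514
```

View pics/w2.png

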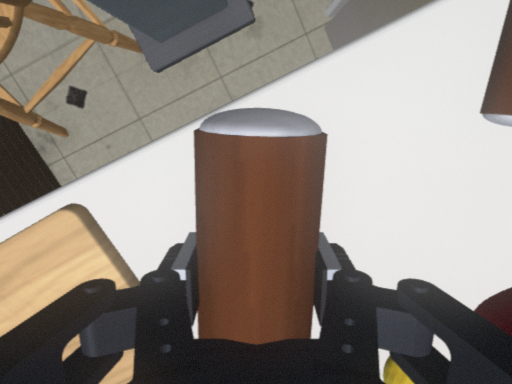

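```bash
cat > tq.py <<'E'
from h import *
T=[]
for i in range(14):
    camera("wrist"); o=get_obs(); r=R.from_quat(o["ee_rot"]); T.append(r.inv().apply(o["ft_torque"]))
T=np.array(T); print(o["time_s"],o["joint_pos"].round(3),"tool torque",T.mean(0).round(3),"sem",(T.std(0)/14**.5).round(3))
E
python3 tq.py
```

```text
5.65 [-0.492  0.326  0.335  2.123 -0.161  0.716  1.073] tool torque [-0.003  0.107  0.024] sem [0.006 0.007 0.007]
```

```bash
cat > kin.py <<'E'
import numpy as np, itertools
from scipy.spatial.transform import Rotation as R
from scipy.optimize import least_squares
J=np.array([[-1.17716721,.53717545,-.00443726,1.5388779,.00258745,1.06729411,-.07118319],[-.448,.396,.293,2.138,-.189,.633,1.099],[-.356,.627,.18,2.169,-.297,.367,1.191],[-.491,.328,.334,2.124,-.161,.715,1.073]])
P=np.array([[.28819891,.58190695,.23040522],[.45203,.04768,.12033],[.4504,.04974,.00751],[.44887,.04953,.15505]])
Q=np.array([[.22785,.97369,-.0009,-.0001],[.223,.975,-.001,-.001],[.222,.975,0,.001],[.221,.975,-.001,-.001]])
Y=lambda a:R.from_euler('y',a); Z=lambda a:R.from_euler('z',a)
e=np.array([0,0,1.])
def fk(q,p,s):
    a,b,d1,L1,L2,L3=p; r=Z(s[0]*q[0]+a); o=d1*e; pts=[o]
    r=r*Y(q[1]); o=o+r.apply(L1*e); pts.append(o)
    r=r*Z(s[1]*q[2])*Y(q[3]); o=o+r.apply(L2*e); pts.append(o)
    r=r*Z(s[2]*q[4])*Y(q[5])*Z(s[3]*q[6]+b); o=o+r.apply(L3*e); pts.append(o)
    return pts,r
def fit():
    best=None
    for s in itertools.product((-1,1),repeat=4):
      for b0 in (0,np.pi):
        f=lambda p:np.concatenate([np.r_[fk(q,p,s)[0][-1]-x,.3*(fk(q,p,s)[1].inv()*R.from_quat(h)).as_rotvec()] for q,x,h in zip(J,P,Q)])
        k=least_squares(f,[0,b0,.3,.4,.4,.3])
        if best is None or k.cost<best[0]: best=(k.cost,k.x,s,np.abs(k.fun).max())
    return best
def ik(x,rot,p,s,q0):
    lo=np.array([-2.7,-.37,-1.27,.24,-1.31,.19,-2.76]);hi=np.array([2.7,2.16,1.26,2.4,4.45,1.91,2.76])
    def f(q):
        o,r=fk(q,p,s); return np.r_[o[-1]-x,.3*(rot.inv()*r).as_rotvec(),.003*(q-q0)]
    k=least_squares(f,np.clip(q0,lo+.01,hi-.01),bounds=(lo,hi)); q=k.x; o,r=fk(q,p,s)
    return q,np.linalg.norm(o[-1]-x),(rot.inv()*r).magnitude(),o
if __name__=="__main__":
    c,p,s,m=fit(); print(c,p.round(4),s,m)
    # tool: heavy = h*tool x ; tilt from vertical; pointing azimuth
    for az in (30,60,90,120,150):
      for tl in (50,65,80):
        g=np.array([.51,-.32,.09]); a=np.radians(az); t=np.radians(tl); hd=np.array([np.cos(a),np.sin(a),0])
        z=np.sin(t)*hd-np.cos(t)*e; xx=np.cos(t)*hd+np.sin(t)*e; y=np.cross(z,xx)
        q,ep,er,o=ik(g+.019*z,R.from_matrix(np.c_[xx,y,z]),p,s,J[3])
        print(az,tl,q.round(2),round(ep,4),round(er,3),"wrist",o[2].round(2),"elbow",o[1].round(2))
E
python3 kin.py
```

```text
0.00011791879813679952 [-0.0827  1.4881  2.1963  0.4984  0.4609  2.1654] (-1, -1, -1, -1) 0.01010680376707962
30 50 [ 2.18  1.78  0.21  0.24 -0.49  1.64  1.19] 0.0135 0.321 wrist [-0.59 -0.68  1.89] elbow [-0.31 -0.37  2.09]
30 65 [ 2.28  1.81  0.22  0.24 -0.5   1.65  1.26] 0.0238 0.563 wrist [-0.66 -0.61  1.87] elbow [-0.35 -0.34  2.08]
30 80 [ 2.36  1.83  0.26  0.24 -0.53  1.66  1.3 ] 0.0343 0.808 wrist [-0.7  -0.55  1.85] elbow [-0.37 -0.31  2.07]
60 50 [ 1.7   1.65  0.19  0.24 -0.46  1.65  1.19] 0.0194 0.459 wrist [-0.22 -0.91  2.02] elbow [-0.11 -0.49  2.16]
60 65 [ 1.8   1.67  0.18  0.24 -0.45  1.65  1.24] 0.0297 0.701 wrist [-0.3  -0.88  2.  ] elbow [-0.15 -0.47  2.15]
60 80 [ 1.87  1.69  0.19  0.24 -0.47  1.66  1.26] 0.0401 0.945 wrist [-0.37 -0.85  1.98] elbow [-0.18 -0.46  2.14]
90 50 [ 1.27  1.54  0.2   0.24 -0.4   1.65  1.26] 0.0246 0.582 wrist [ 0.18 -0.93  2.12] elbow [ 0.11 -0.49  2.21]
90 65 [ 1.34  1.55  0.19  0.24 -0.41  1.65  1.29] 0.0351 0.828 wrist [ 0.12 -0.94  2.11] elbow [ 0.07 -0.49  2.21]
90 80 [ 1.4   1.56  0.18  0.24 -0.4   1.66  1.3 ] 0.0457 1.077 wrist [ 0.06 -0.94  2.1 ] elbow [ 0.04 -0.5   2.2 ]
120 50 [ 0.85  1.47  0.22  0.24 -0.32  1.65  1.38] 0.0281 0.663 wrist [ 0.55 -0.78  2.19] elbow [ 0.3  -0.4   2.25]
120 65 [ 0.89  1.47  0.18  0.24 -0.29  1.65  1.39] 0.0389 0.916 wrist [ 0.52 -0.8   2.18] elbow [ 0.28 -0.41  2.25]
120 80 [ 0.92  1.47  0.19  0.24 -0.31  1.66  1.4 ] 0.0497 1.17 wrist [ 0.5  -0.81  2.18] elbow [ 0.27 -0.42  2.24]
150 50 [ 0.42  1.45  0.25  0.24 -0.23  1.64  1.53] 0.0292 0.69 wrist [ 0.82 -0.48  2.21] elbow [ 0.43 -0.24  2.26]
150 65 [ 0.43  1.44  0.16  0.24 -0.15  1.65  1.52] 0.0401 0.945 wrist [ 0.82 -0.48  2.21] elbow [ 0.43 -0.24  2.26]
150 80 [ 0.43  1.44  0.11  0.24 -0.1   1.66  1.51] 0.051 1.201 wrist [ 0.82 -0.48  2.21] elbow [ 0.43 -0.24  2.26]
```

```bash
cat > go.py <<'E'
import sys
from h import *
def target(g,az,tl,h):
    """g grasp point; tool z points to azimuth az, tilted tl deg from down; h=-1: tool -x end goes down, +1: tool +x end"""
    a,t=np.radians([az,tl]); hd=np.array([np.cos(a),np.sin(a),0]); e=np.array([0,0,1.])
    z=np.sin(t)*hd-np.cos(t)*e; x=-h*(np.cos(t)*hd+np.sin(t)*e)
    return np.array(g)+.019*z, R.from_matrix(np.c_[x,np.cross(z,x),z])
if __name__=="__main__":
    v=list(map(float,sys.argv[1:])); o=get_obs(); r=R.from_quat(o["ee_rot"])
    x,t=target(v[:3],*v[3:6])
    print("shift",r.inv().apply(x-o["eef_pos"]).round(4),"turn",(r.inv()*t).as_rotvec().round(4), "deg",np.degrees((r.inv()*t).magnitude()).round(1))
    print(o["time_s"],o["joint_pos"].round(3).tolist(),o["eef_pos"].round(4).tolist(),o["ee_rot"].round(4).tolist(),o["contact_force"].round(1))
E
python3 go.py .48 -.2 .22 90 0 -1;python3 go.py .48 -.2 .22 90 25 -1
```

```text
shift [-0.1351 -0.2123 -0.0447] turn [1.000e-04 0.000e+00 1.124e+00] deg 64.4
5.65 [-0.492, 0.326, 0.335, 2.123, -0.161, 0.716, 1.073] [0.4499, 0.0498, 0.1563] [0.2215, 0.9752, 0.0, 0.0] [-0.5  0.6 -3.5]
shift [-0.1317 -0.205  -0.0465] turn [-0.2449  0.3891  1.1054] deg 68.6
5.65 [-0.492, 0.326, 0.335, 2.123, -0.161, 0.716, 1.073] [0.4499, 0.0498, 0.1563] [0.2215, 0.9752, 0.0, 0.0] [-0.5  0.6 -3.5]
```

To row units: -0.22 rad / 2 = -0.11.

Request:
servo_tool:
  increments:
    - [[-0.013, -0.021, -0.005, -0.0125, 0.0195, 0.055], [-0.026, -0.041, -0.009, -0.025, 0.039, 0.11], [-0.04, -0.062, -0.014, -0.0375, 0.0585, 0.165], [-0.053, -0.082, -0.019, -0.05, 0.078, 0.22], [-0.066, -0.103, -0.023, -0.0625, 0.0975, 0.275], [-0.079, -0.123, -0.028, -0.075, 0.117, 0.33], [-0.092, -0.144, -0.033, -0.0875, 0.1365, 0.385], [-0.105, -0.164, -0.037, -0.1, 0.156, 0.44], [-0.119, -0.185, -0.042, -0.11, 0.1755, 0.495], [-0.132, -0.205, -0.046, -0.1225, 0.1945, 0.5525], [-0.132, -0.205, -0.046, -0.1225, 0.1945, 0.5525], [-0.132, -0.205, -0.046, -0.1225, 0.1945, 0.5525]]

```text
time_s: 6.85
eef_pos: [0.4801, -0.193, 0.2019]
ee_rot: [0.691, 0.69, 0.153, -0.153]
contact_force: [-0.1, 1.0, -5.0]
finger_gap: 0.0446
grip_force: 83.6
```

```bash
python3 go.py .51 -.2 .15 90 60 -1; cat > k2.py <<'E'
import kin, numpy as np
from h import *
o=get_obs(); kin.J=np.vstack([kin.J,o["joint_pos"]]); kin.P=np.vstack([kin.P,o["eef_pos"]]); kin.Q=np.vstack([kin.Q,o["ee_rot"]])
c,p,s,m=kin.fit(); print(c,p.round(4),s,m)
from go import target
for az in (30,60,90,120):
  for tl in (50,65,80):
    x,rt=target((.51,-.32,.09),az,tl,-1)
    q,ep,er,w=kin.ik(x,rt,p,s,o["joint_pos"])
    print(az,tl,q.round(2),round(ep,4),round(er,3),"wrist",w[2].round(2),"elbow",w[1].round(2))
E
python3 k2.py
```

```text
shift [-0.0173  0.0299  0.0597] turn [ 2.00e-04  6.12e-01 -3.00e-04] deg 35.1
6.85 [0.134, 0.549, 0.544, 1.792, -0.656, 1.245, 0.984] [0.4801, -0.193, 0.2019] [0.6906, 0.6903, 0.1527, -0.1527] [-0.1  1.  -5. ]
0.00018778602086047508 [-0.083   1.4894  0.3779  0.4984  0.4567  0.35  ] (-1, -1, -1, -1) 0.010482062126077435
30 50 [ 0.9   0.8   0.01  1.95 -1.31  0.92  0.99] 0.0001 0.0 wrist [ 0.29 -0.45  0.3 ] elbow [ 0.2  -0.3   0.72]
30 65 [ 1.15  0.96 -0.19  1.91 -1.31  1.03  1.15] 0.0001 0.0 wrist [ 0.25 -0.47  0.23] elbow [ 0.14 -0.39  0.66]
30 80 [ 1.25  1.14 -0.24  1.83 -1.31  1.22  1.26] 0.0 0.0 wrist [ 0.23 -0.48  0.15] elbow [ 0.11 -0.44  0.59]
60 50 [ 0.61  0.97  0.39  1.6  -1.08  1.42  1.04] 0.0 0.0 wrist [ 0.38 -0.54  0.3 ] elbow [ 0.32 -0.26  0.66]
60 65 [ 0.74  1.1   0.29  1.5  -1.13  1.6   1.09] 0.0 0.0 wrist [ 0.36 -0.58  0.23] elbow [ 0.3  -0.33  0.6 ]
60 80 [ 0.84  1.24  0.2   1.4  -1.16  1.78  1.11] 0.0 0.0 wrist [ 0.35 -0.6   0.15] elbow [ 0.29 -0.38  0.54]
90 50 [ 0.56  1.1   0.36  1.26 -0.78  1.66  1.14] 0.0 0.0 wrist [ 0.51 -0.57  0.3 ] elbow [ 0.36 -0.27  0.6 ]
90 65 [ 0.66  1.25  0.28  1.09 -0.83  1.89  1.11] 0.0 0.0 wrist [ 0.51 -0.62  0.23] elbow [ 0.35 -0.32  0.53]
90 80 [ 1.01  1.44 -0.44  0.93 -0.42  1.91  0.77] 0.0002 0.001 wrist [ 0.51 -0.65  0.15] elbow [ 0.23 -0.44  0.44]
120 50 [ 0.46  1.21  0.36  1.   -0.52  1.86  1.37] 0.0001 0.0 wrist [ 0.64 -0.54  0.3 ] elbow [ 0.4  -0.24  0.55]
120 65 [ 0.84  1.33 -0.48  0.92 -0.01  1.91  0.97] 0.0165 0.086 wrist [ 0.63 -0.56  0.25] elbow [ 0.29 -0.39  0.5 ]
120 80 [ 0.96  1.4  -0.64  0.98 -0.    1.91  0.85] 0.0464 0.24 wrist [ 0.6  -0.57  0.2 ] elbow [ 0.25 -0.42  0.46]
```

```bash
cat > k3.py <<'E'
import sys,kin
from h import *
from go import target
# args: gx gy gz az tl h
v=list(map(float,sys.argv[1:])); o=get_obs()
p=np.array([-.083,1.4894,.3779,.4984,.4567,.35]); s=(-1,)*4
x,rt=target(v[:3],*v[3:6]); q,ep,er,w=kin.ik(x,rt,p,s,o["joint_pos"])
print(v,q.round(2),round(ep,4),round(er,3),"wrist",w[2].round(2),"elbow",w[1].round(2))
E
for a in "60 80" "60 88" "75 80" "45 80"; do python3 k3.py .56 -.26 .09 $a -1; done; python3 go.py .56 -.26 .17 60 80 -1
```

```text
[0.56, -0.26, 0.09, 60.0, 80.0, -1.0] [ 0.75  1.22  0.16  1.47 -1.24  1.7   1.11] 0.0 0.0 wrist [ 0.4  -0.54  0.15] elbow [ 0.32 -0.34  0.55]
[0.56, -0.26, 0.09, 60.0, 88.0, -1.0] [ 0.79  1.3   0.11  1.41 -1.25  1.79  1.11] 0.0 0.0 wrist [ 0.39 -0.55  0.1 ] elbow [ 0.31 -0.37  0.51]
[0.56, -0.26, 0.09, 75.0, 80.0, -1.0] [ 0.7   1.29  0.16  1.23 -1.08  1.85  1.03] 0.0 0.0 wrist [ 0.48 -0.57  0.15] elbow [ 0.34 -0.34  0.51]
[0.56, -0.26, 0.09, 45.0, 80.0, -1.0] [ 0.93  1.15 -0.04  1.69 -1.31  1.43  1.18] 0.0 0.0 wrist [ 0.33 -0.49  0.15] elbow [ 0.24 -0.38  0.58]
shift [-0.0609  0.0893  0.0105] turn [-0.4311  0.9384  0.331 ] deg 62.1
6.85 [0.134, 0.549, 0.544, 1.792, -0.656, 1.245, 0.984] [0.4801, -0.193, 0.2019] [0.6906, 0.6903, 0.1527, -0.1527] [-0.1  1.  -5. ]
```

To row units: 0.331 rad / 2 = 0.1655.

Request:
servo_tool:
  increments:
    - [[-0.006, 0.009, 0.001, -0.0215, 0.047, 0.0165], [-0.012, 0.018, 0.002, -0.043, 0.094, 0.033], [-0.018, 0.027, 0.003, -0.0645, 0.141, 0.0495], [-0.024, 0.036, 0.004, -0.086, 0.1875, 0.066], [-0.03, 0.045, 0.005, -0.108, 0.2345, 0.083], [-0.037, 0.054, 0.006, -0.1295, 0.2815, 0.0995], [-0.043, 0.063, 0.007, -0.151, 0.3285, 0.116], [-0.049, 0.071, 0.008, -0.1725, 0.3755, 0.1325], [-0.055, 0.08, 0.009, -0.194, 0.4225, 0.149], [-0.061, 0.089, 0.01, -0.2155, 0.469, 0.1655], [-0.061, 0.089, 0.01, -0.2155, 0.469, 0.1655], [-0.061, 0.089, 0.01, -0.2155, 0.469, 0.1655]]

```text
time_s: 8.05
eef_pos: [0.5692, -0.2426, 0.1672]
ee_rot: [0.663, 0.384, 0.556, -0.322]
contact_force: [-0.1, 0.7, -4.5]
finger_gap: 0.0444
grip_force: 83.9
```

```bash
python3 go.py .56 -.26 .09 60 80 -1; python3 - <<'E'
from h import *
im=camera("scene"); cv2.imwrite("pics/s2.png",cv2.resize(im[:,:,::-1],(800,600)))
E
```

```text
shift [-0.0795  0.0006  0.0131] turn [-0.0024  0.0011  0.0008] deg 0.2
8.05 [0.749, 1.041, 0.152, 1.57, -1.285, 1.678, 1.097] [0.5692, -0.2426, 0.1672] [0.6632, 0.3842, 0.556, -0.3218] [-0.1  0.7 -4.5]
```

View pics/s2.png

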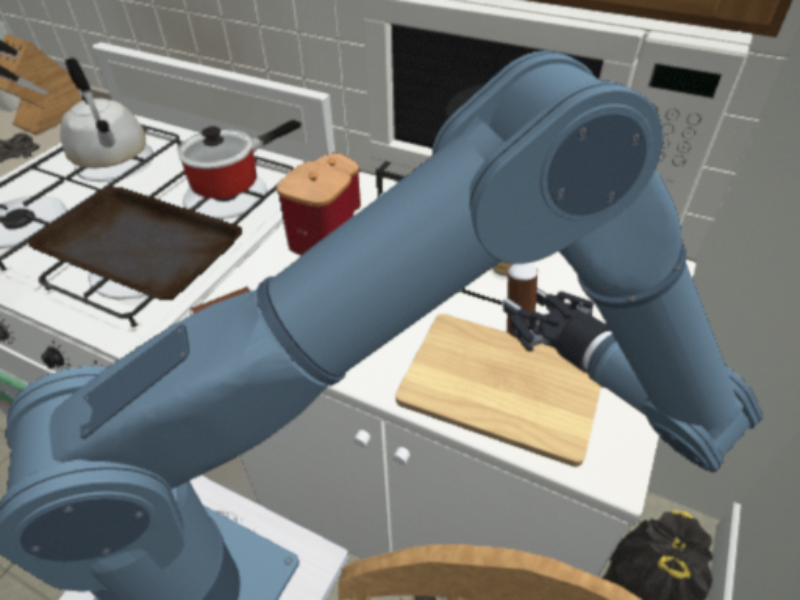

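The shaker is held close to upright over the back of the board, at about (522,300). Next I lower it.

```bash
python3 go.py .56 -.26 .098 60 85 -1;python3 go.py .56 -.26 .088 60 85 -1; python3 k3.py .56 -.26 .09 60 85 -1
```

```text
shift [-0.0709  0.0002  0.0115] turn [-0.003   0.0889  0.0023] deg 5.1
8.1 [0.748, 1.039, 0.152, 1.569, -1.285, 1.679, 1.097] [0.5697, -0.2425, 0.1681] [0.6629, 0.3849, 0.556, -0.3213] [-0.1  0.  -4. ]
shift [-0.0807  0.0001  0.0133] turn [-0.003   0.0889  0.0023] deg 5.1
8.1 [0.748, 1.039, 0.152, 1.569, -1.285, 1.679, 1.097] [0.5697, -0.2425, 0.1681] [0.6629, 0.3849, 0.556, -0.3213] [-0.1  0.  -4. ]
[0.56, -0.26, 0.09, 60.0, 85.0, -1.0] [ 0.78  1.27  0.13  1.43 -1.24  1.75  1.11] 0.0 0.0 wrist [ 0.4  -0.55  0.12] elbow [ 0.31 -0.36  0.53]
```

To row units: 0.089 rad / 2 = 0.0445.

Request:
servo_tool:
  increments:
    - [[-0.02, 0, 0.003, 0, 0.015, 0], [-0.04, 0, 0.006, 0, 0.03, 0], [-0.055, 0, 0.009, 0, 0.0445, 0], [-0.064, 0, 0.0105, 0, 0.0445, 0], [-0.07, 0, 0.0115, 0, 0.0445, 0], [-0.07, 0, 0.0115, 0, 0.0445, 0]]

```text
time_s: 8.7
eef_pos: [0.5693, -0.2435, 0.0969]
ee_rot: [0.638, 0.37, 0.585, -0.338]
contact_force: [-0.1, 0.2, -4.1]
finger_gap: 0.0446
grip_force: 84.0
```

```bash
python3 go.py .56 -.26 .086 60 85 -1; python3 - <<'E'
from h import *
im=camera("scene")
cv2.imwrite("pics/s3.png",cv2.resize(im[120:270,270:450,::-1],(720,600),interpolation=cv2.INTER_CUBIC))
E
```

```text
shift [-0.0125  0.0001  0.0011] turn [-0.0021 -0.0006  0.0011] deg 0.1
8.7 [0.801, 1.212, 0.083, 1.483, -1.286, 1.691, 1.167] [0.5693, -0.2435, 0.0969] [0.6378, 0.3695, 0.5851, -0.3383] [-0.1  0.2 -4.1]
```

View pics/s3.png

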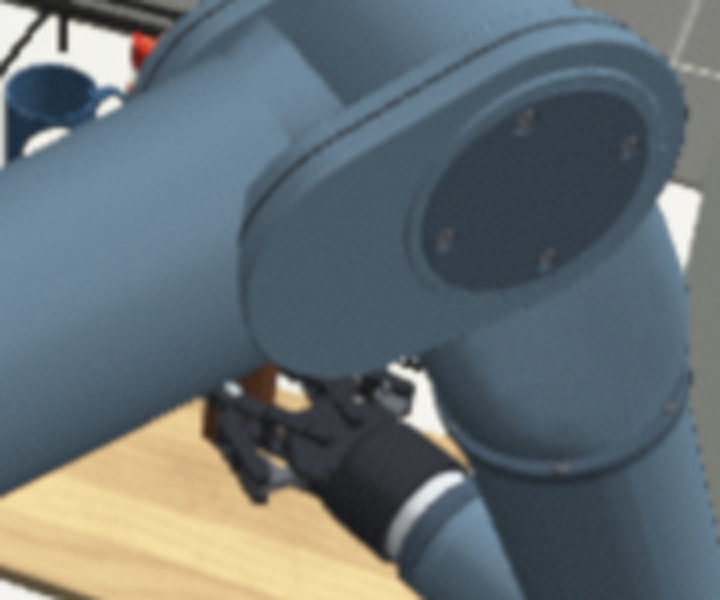

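The arm hides the shaker, with only its base showing at (230,410) above the board. I lower by feel from here.

Request:
servo_tool:
  increments:
    - [[-0.003, 0, 0.0003, 0, 0, 0], [-0.006, 0, 0.0006, 0, 0, 0], [-0.008, 0, 0.0008, 0, 0, 0], [-0.008, 0, 0.0008, 0, 0, 0]]

```text
time_s: 9.15
eef_pos: [0.5689, -0.2437, 0.0883]
ee_rot: [0.638, 0.368, 0.586, -0.339]
contact_force: [-0.0, -0.5, -5.2]
finger_gap: 0.0445
grip_force: 84.0
```

Request:
servo_tool:
  increments:
    - [[-0.002, 0, 0.0002, 0, 0, 0], [-0.003, 0, 0.0003, 0, 0, 0], [-0.003, 0, 0.0003, 0, 0, 0]]

```text
time_s: 9.45
eef_pos: [0.5691, -0.2438, 0.0861]
ee_rot: [0.637, 0.368, 0.586, -0.339]
contact_force: [-0.8, 0.1, -1.0]
finger_gap: 0.0446
grip_force: 84.3
```

Request:
servo_tool:
  increments:
    - [[-0.001, 0, 0, 0, 0, 0], [-0.001, 0, 0, 0, 0, 0], [-0.001, 0, 0, 0, 0, 0]]

```text
time_s: 9.75
eef_pos: [0.5691, -0.2437, 0.086]
ee_rot: [0.637, 0.368, 0.587, -0.339]
contact_force: [-3.5, -1.1, 7.0]
finger_gap: 0.0449
grip_force: 84.6
```

Request:
servo_tool:
  increments:
    - [[0, 0, 0, 0, 0, 0], [0, 0, 0, 0, 0, 0], [0, 0, 0, 0, 0, 0], [0, 0, 0, 0, 0, 0]]
  force: 20

```text
time_s: 10.15
eef_pos: [0.5691, -0.2437, 0.086]
ee_rot: [0.637, 0.368, 0.587, -0.339]
contact_force: [-2.5, -1.2, 5.0]
finger_gap: 0.0446
grip_force: 84.6
```

```bash
python3 tq.py
```

```text
10.85 [ 0.804  1.234  0.08   1.471 -1.287  1.69   1.176] tool torque [ 0.407 -0.146  0.142] sem [0.005 0.007 0.009]
```

Request:
servo_tool:
  increments:
    - [[0, 0, 0, 0, 0, 0], [0, 0, 0, 0, 0, 0], [0, 0, 0, 0, 0, 0], [0, 0, 0, 0, 0, 0]]
  fingers: -1
  force: 20

```text
time_s: 11.25
eef_pos: [0.5691, -0.2437, 0.086]
ee_rot: [0.637, 0.368, 0.587, -0.339]
contact_force: [-3.0, -1.2, 5.2]
finger_gap: 0.0447
grip_force: 84.6
```

Request:
servo_tool:
  increments:
    - [[0, 0, 0, 0, 0, 0], [0, 0, 0, 0, 0, 0], [0, 0, 0, 0, 0, 0], [0, 0, 0, 0, 0, 0], [0, 0, 0, 0, 0, 0], [0, 0, 0, 0, 0, 0], [0, 0, 0, 0, 0, 0], [0, 0, 0, 0, 0, 0]]
  fingers: 0.45

```text
time_s: 12.05
eef_pos: [0.569, -0.2438, 0.0845]
ee_rot: [0.638, 0.368, 0.586, -0.339]
contact_force: [-0.9, 0.3, -0.6]
finger_gap: 0.0622
grip_force: 0.0
```

```bash
python3 - <<'E'
from h import *
o=get_obs(); print(o["time_s"],o["contact_force"],o["finger_gap"])
im=camera("wrist"); cv2.imwrite("pics/w3.png",im[:,:,::-1])
E
```

```text
12.05 [-0.90426038  0.30372453 -0.6299355 ] 0.06217710353818694
```

View pics/w3.png

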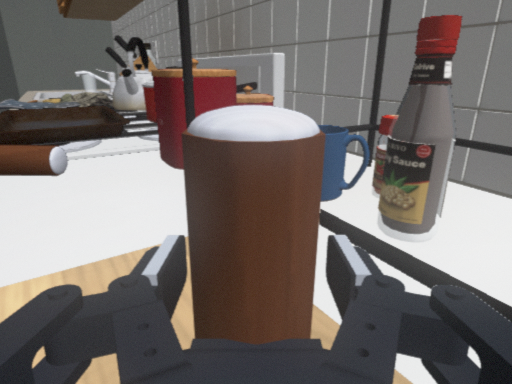

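The wrist view shows the shaker standing upright and free between the fingers (columns 187–320). Next I open fully and back straight out.

Request:
servo_tool:
  increments:
    - [[0, 0, 0, 0, 0, 0], [0, 0, 0, 0, 0, 0], [0, 0, -0.01, 0, 0, 0], [0, 0, -0.025, 0, 0, 0], [0, 0, -0.045, 0, 0, 0], [0, 0, -0.07, 0, 0, 0], [0, 0, -0.09, 0, 0, 0], [0, 0, -0.1, 0, 0, 0], [0, 0, -0.1, 0, 0, 0]]
  fingers: 1

```text
time_s: 13.0
eef_pos: [0.5181, -0.3323, 0.0927]
ee_rot: [0.639, 0.368, 0.586, -0.337]
contact_force: [-0.1, -0.1, -0.2]
finger_gap: 0.0852
grip_force: 0.0
```

Request:
servo_tool:
  increments:
    - [[0.03, 0, 0, 0, 0, 0], [0.07, 0, 0, 0, 0, 0], [0.11, 0, 0, 0, 0, 0], [0.15, 0, 0, 0, 0, 0], [0.18, 0, 0, 0, 0, 0], [0.18, 0, 0, 0, 0, 0]]

```text
time_s: 13.6
eef_pos: [0.5283, -0.3163, 0.2772]
ee_rot: [0.636, 0.371, 0.587, -0.337]
contact_force: [-0.2, 0.1, 0.3]
finger_gap: 0.0855
grip_force: 0.0
```

```bash
python3 - <<'E'
from h import *
o=get_obs(); print(o["time_s"],o["joint_pos"].round(2),o["eef_pos"],o["contact_force"])
for n in ("top",):
    im=camera(n); cv2.imwrite("pics/t2.png",cv2.resize(im[:,:,::-1],(800,600))); ci=camera_info(n)
    for t,z in (("shaker_a",.023),("shaker_a",.086)):
        for s in spot_in(t,n): print(t,z,s["pixel"],round(s["conf"],2),onz(ci,s["pixel"],z).round(3))
    s=spot_in("board",n)[0]; print("board",onz(ci,s["pixel"],.021))
E
python3 go.py .44 .284 .19 59 0 1
```

```text
13.6 [ 0.9   0.95  0.1   1.48 -1.22  1.85  0.95] [ 0.52828819 -0.31628586  0.27718243] [-0.17264659  0.12033455  0.32756105]
shaker_a 0.023 [147.3, 288.1] 0.82 [0.441 0.296 0.023]
shaker_a 0.023 [325.1, 170.6] 0.64 [ 0.572 -0.269  0.023]
shaker_a 0.086 [147.3, 288.1] 0.82 [0.437 0.283 0.086]
shaker_a 0.086 [325.1, 170.6] 0.64 [ 0.56  -0.252  0.086]
board [ 0.50811921 -0.24821802  0.021     ]
shift [-0.0606 -0.3743  0.4836] turn [ 2.1175 -0.0225 -2.3036] deg 179.3
13.8 [0.904, 0.963, 0.106, 1.478, -1.221, 1.846, 0.952] [0.5269, -0.316, 0.2713] [0.6376, 0.368, 0.5854, -0.3395] [-0.7  0.6  0.5]
```

View pics/t2.png

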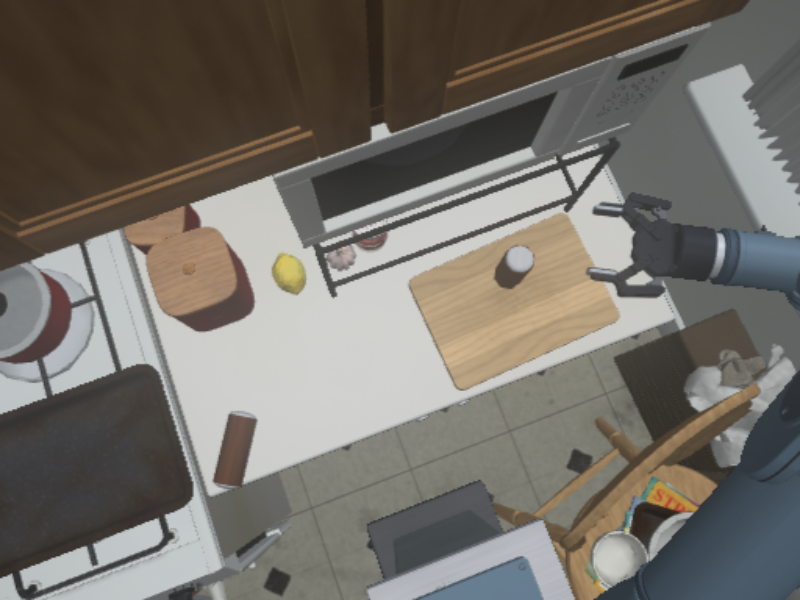

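The top view shows shaker A standing on the board at about (518,262), world (0.56, -0.25), with the board unmoved. Shaker B still lies at (235,450). I go to it next.

```bash
python3 go.py .45 -.12 .29 100 10 -1; python3 k3.py .439 .285 .023 148 0 -1;python3 k3.py .439 .285 .023 -32 0 -1
```

```text
shift [ 0.0109 -0.1665  0.1337] turn [ 0.5504 -1.2562 -0.5056] deg 83.7
13.8 [0.904, 0.963, 0.106, 1.478, -1.221, 1.846, 0.952] [0.5269, -0.316, 0.2713] [0.6376, 0.368, 0.5854, -0.3395] [-0.7  0.6  0.5]
[0.439, 0.285, 0.023, 148.0, 0.0, -1.0] [-0.91  0.72  0.32  1.98 -0.44  0.51  0.73] 0.0 0.0 wrist [0.44 0.28 0.35] elbow [0.22 0.24 0.75]
[0.439, 0.285, 0.023, -32.0, 0.0, -1.0] [-1.41  1.02  1.02  1.98 -1.18  0.9  -1.84] 0.0001 0.001 wrist [0.44 0.28 0.35] elbow [0.1  0.41 0.64]
```

To row units: 0.45 rad / 2 = 0.225.

Request:
servo_tool:
  increments:
    - [[0.001, -0.015, 0.012, 0.025, -0.057, -0.023], [0.002, -0.03, 0.024, 0.05, -0.114, -0.046], [0.003, -0.045, 0.036, 0.075, -0.1715, -0.069], [0.004, -0.06, 0.049, 0.1, -0.2285, -0.092], [0.005, -0.076, 0.061, 0.125, -0.2855, -0.115], [0.006, -0.091, 0.073, 0.15, -0.3425, -0.138], [0.007, -0.106, 0.085, 0.175, -0.4, -0.161], [0.008, -0.121, 0.097, 0.2, -0.457, -0.184], [0.009, -0.136, 0.109, 0.225, -0.514, -0.207], [0.01, -0.151, 0.122, 0.25, -0.571, -0.23], [0.011, -0.167, 0.134, 0.275, -0.628, -0.253], [0.011, -0.167, 0.134, 0.275, -0.628, -0.253]]

```text
time_s: 15.0
eef_pos: [0.4495, -0.1099, 0.2717]
ee_rot: [0.635, 0.767, 0.055, -0.067]
contact_force: [0.3, 0.1, -0.3]
finger_gap: 0.0855
grip_force: 0.0
```

```bash
python3 go.py .439 .285 .139 148 0 -1
```

```text
shift [0.358  0.0633 0.2166] turn [ 0.0717 -0.1632 -0.8224] deg 48.2
15.0 [0.057, 0.219, 0.231, 1.925, -0.23, 1.094, 0.588] [0.4495, -0.1099, 0.2717] [0.6353, 0.7674, 0.0553, -0.0665] [ 0.3  0.1 -0.3]
```

To row units: 0.057 rad / 2 = 0.0285.

Request:
servo_tool:
  increments:
    - [[0.035, 0.006, 0.022, 0.0035, -0.008, -0.041], [0.072, 0.013, 0.043, 0.007, -0.0165, -0.082], [0.107, 0.019, 0.065, 0.011, -0.0245, -0.1235], [0.143, 0.025, 0.087, 0.0145, -0.0325, -0.1645], [0.179, 0.032, 0.108, 0.018, -0.041, -0.2055], [0.215, 0.038, 0.13, 0.0215, -0.049, -0.2465], [0.251, 0.044, 0.152, 0.025, -0.057, -0.288], [0.286, 0.051, 0.173, 0.0285, -0.0655, -0.329], [0.322, 0.057, 0.195, 0.0325, -0.0735, -0.37], [0.358, 0.063, 0.217, 0.036, -0.0815, -0.411], [0.358, 0.063, 0.217, 0.036, -0.0815, -0.411], [0.358, 0.063, 0.217, 0.036, -0.0815, -0.411]]

```text
time_s: 16.2
eef_pos: [0.443, 0.2779, 0.1181]
ee_rot: [0.282, 0.959, -0.001, -0.001]
contact_force: [0.6, -1.2, 0.5]
finger_gap: 0.0854
grip_force: 0.0
```

```bash
python3 go.py .439 .285 .025 148 0 -1; python3 - <<'E'
from h import *
o=get_obs(); ci=camera_info("wrist"); im=camera("wrist"); cv2.imwrite("pics/w4.png",im[:,:,::-1])
for s in spot_in("shaker_a","wrist"): print(s["pixel"],round(s["conf"],2),onz(ci,s["pixel"],.03).round(4))
f=im.astype(int); m=((f[...,0]-f[...,2]>18)&(f[...,0]<150)&(f[...,0]>40)).astype(np.uint8)
w=np.zeros_like(m); w[90:300,190:330]=1
k,l,st,c=cv2.connectedComponentsWithStats(m&w); i=1+np.argmax(st[1:,4]); print(st[i],c[i])
for r in range(120,280,30): x=np.where(l[r]==i)[0]; print(r,x.min() if len(x) else None,x.max() if len(x) else None)
print(proj(ci,[*o["eef_pos"][:2],.046]))
E
```

```text
shift [0.0071 0.0041 0.1121] turn [-0.0032 -0.0011 -0.0132] deg 0.8
16.2 [-0.585, 0.486, -0.078, 1.954, 0.056, 0.707, 0.303] [0.443, 0.2779, 0.1181] [0.282, 0.9594, -0.0014, -0.001] [ 0.6 -1.2  0.5]
[266.9, 176.8] 0.74 [0.4358 0.2909 0.03  ]
[  230   103    70   168 10718] [265.2638552  183.47434223]
120 231 298
150 232 298
180 233 298
210 234 297
240 235 296
270 253 280
[np.float64(256.8210273515066), np.float64(201.31226981986143)]
```

To row units: -0.01 rad / 2 = -0.005.

Request:
servo_tool:
  increments:
    - [[0.005, 0.003, 0.03, 0, 0, -0.005], [0.009, 0.005, 0.07, 0, 0, -0.005], [0.009, 0.005, 0.095, 0, 0, -0.005], [0.009, 0.005, 0.107, 0, 0, -0.005], [0.009, 0.005, 0.11, 0, 0, -0.005], [0.009, 0.005, 0.11, 0, 0, -0.005]]

```text
time_s: 16.9
eef_pos: [0.4402, 0.2865, 0.0104]
ee_rot: [0.278, 0.96, 0.0, 0.001]
contact_force: [0.1, 0.2, 0.2]
finger_gap: 0.0855
grip_force: 0.0
```

Request:
servo_tool:
  increments:
    - [[0, 0, 0, 0, 0, 0], [0, 0, 0, 0, 0, 0], [0, 0, 0, 0, 0, 0], [0, 0, 0, 0, 0, 0], [0, 0, 0, 0, 0, 0], [0, 0, 0, 0, 0, 0], [0, 0, 0, 0, 0, 0], [0, 0, 0, 0, 0, 0]]
  fingers: -1
  force: 80

```text
time_s: 17.7
eef_pos: [0.4401, 0.2875, 0.0111]
ee_rot: [0.278, 0.961, 0.001, 0.001]
contact_force: [-1.3, 0.0, 8.2]
finger_gap: 0.0447
grip_force: 81.9
```

Request:
servo_tool:
  increments:
    - [[0, 0, -0.02, 0, 0, 0], [0, 0, -0.05, 0, 0, 0], [0, 0, -0.09, 0, 0, 0], [0, 0, -0.13, 0, 0, 0], [0, 0, -0.15, 0, 0, 0], [0, 0, -0.15, 0, 0, 0], [0, 0, -0.15, 0, 0, 0], [0, 0, -0.15, 0, 0, 0]]

```text
time_s: 18.5
eef_pos: [0.4379, 0.2861, 0.158]
ee_rot: [0.278, 0.961, -0.002, -0.001]
contact_force: [-0.6, 0.1, -4.6]
finger_gap: 0.0444
grip_force: 83.7
```

```bash
python3 tq.py; for y in -.33 -.19; do for h in "60 85 -1" "-60 85 1" "-45 85 1" "-75 85 1" "-90 85 1"; do python3 k3.py .46 $y .09 $h; done; done
```

```text
19.2 [-0.596  0.422 -0.087  1.927  0.051  0.794  0.297] tool torque [-0.001 -0.104  0.007] sem [0.008 0.006 0.005]
[0.46, -0.33, 0.09, 60.0, 85.0, -1.0] [ 1.19  1.28 -0.22  1.4  -0.83  1.63  1.01] 0.0 0.0 wrist [ 0.3  -0.62  0.12] elbow [ 0.14 -0.46  0.52]
[0.46, -0.33, 0.09, -60.0, 85.0, 1.0] [-0.17  1.26  0.2   2.29  2.14  1.53 -2.09] 0.0001 0.001 wrist [ 0.3  -0.04  0.12] elbow [0.47 0.04 0.53]
[0.46, -0.33, 0.09, -45.0, 85.0, 1.0] [ 0.06  1.33  0.2   2.38  2.56  1.84 -2.12] 0.0001 0.001 wrist [ 0.23 -0.1   0.12] elbow [ 0.48 -0.07  0.5 ]
[0.46, -0.33, 0.09, -75.0, 85.0, 1.0] [-0.47  1.26  0.41  2.15  1.7   1.11 -1.93] 0.0001 0.001 wrist [ 0.37 -0.01  0.12] elbow [0.44 0.18 0.53]
[0.46, -0.33, 0.09, -90.0, 85.0, 1.0] [-1.03  1.8   1.1   1.97  0.05  0.48 -0.64] 0.0 0.0 wrist [ 0.46 -0.    0.12] elbow [0.28 0.39 0.26]
[0.46, -0.19, 0.09, 60.0, 85.0, -1.0] [ 1.09  1.2  -0.2   1.74 -0.94  1.45  1.21] 0.0 0.0 wrist [ 0.3  -0.48  0.12] elbow [ 0.18 -0.43  0.56]
[0.46, -0.19, 0.09, -60.0, 85.0, 1.0] [-0.73  1.27  0.29  2.27  1.68  1.22 -2.06] 0.0001 0.001 wrist [0.3  0.1  0.12] elbow [0.38 0.29 0.53]
[0.46, -0.19, 0.09, -45.0, 85.0, 1.0] [-0.46  1.34  0.14  2.4   2.06  1.64 -2.24] 0.0006 0.002 wrist [0.23 0.04 0.12] elbow [0.45 0.18 0.49]
[0.46, -0.19, 0.09, -75.0, 85.0, 1.0] [-1.42  1.8   1.03  2.11 -0.01  0.45 -0.66] 0.0 0.0 wrist [0.37 0.13 0.12] elbow [0.11 0.47 0.26]
[0.46, -0.19, 0.09, -90.0, 85.0, 1.0] [-1.18  1.59  0.94  1.93  0.27  0.78 -0.85] 0.0 0.0 wrist [0.46 0.14 0.12] elbow [0.23 0.44 0.37]
```

Torque about tool y is -0.104, so for shaker B the near (+x tool) end is heavy. I check a path that points it toward -y.

```bash
cat > sim.py <<'E'
import kin
from h import *
from go import target
from scipy.spatial.transform import Slerp
o=get_obs(); p=np.array([-.083,1.4894,.3779,.4984,.4567,.35]); s=(-1,)*4
for name,W in {"m70":[((.45,.1,.25),-70,20,1),((.455,-.2,.22),-70,50,1),((.455,-.33,.19),-70,85,1),((.455,-.33,.088),-70,85,1)],
 "m60":[((.45,.1,.25),-60,20,1),((.455,-.2,.22),-60,50,1),((.455,-.33,.19),-60,85,1),((.455,-.33,.088),-60,85,1)],
 "p60":[((.44,.15,.25),60,0,1),((.45,-.1,.25),60,25,1),((.46,-.33,.19),60,80,1),((.46,-.33,.088),60,85,1)]}.items():
    x,r,q=o["eef_pos"],R.from_quat(o["ee_rot"]),o["joint_pos"]
    for w in W:
        X,Rt=target(*w); n=12; sl=Slerp([0,1],R.concatenate([r,Rt]))
        for k in range(1,n+1):
            q0=q; q,ep,er,pt=kin.ik(x+(X-x)*k/n,sl(k/n),p,s,q)
        print(name,w[0],q.round(2),round(ep,3),round(er,3),"wrist",pt[2].round(2),"elbow",pt[1].round(2)); x,r=X,Rt
E
python3 sim.py; python3 go.py .45 .1 .25 -70 20 1
```

```text
m70 (0.45, 0.1, 0.25) [-0.73  0.24  0.21  2.05  0.38  0.92 -0.42] 0.0 0.0 wrist [0.41 0.21 0.56] elbow [0.1  0.07 0.86]
m70 (0.455, -0.2, 0.22) [-0.68  0.41  0.57  2.34  1.32  0.64 -1.  ] 0.0 0.0 wrist [0.37 0.04 0.43] elbow [0.16 0.11 0.83]
m70 (0.455, -0.33, 0.19) [-0.6   1.1   0.6   2.33  1.87  1.01 -1.98] 0.0 0.0 wrist [ 0.34 -0.02  0.22] elbow [0.39 0.22 0.6 ]
m70 (0.455, -0.33, 0.088) [-0.56  1.34  0.5   2.21  1.8   1.04 -2.09] 0.0 0.0 wrist [ 0.34 -0.02  0.12] elbow [0.43 0.22 0.49]
m60 (0.45, 0.1, 0.25) [-0.71  0.21  0.18  2.1   0.42  0.86 -0.29] 0.0 0.0 wrist [0.39 0.2  0.56] elbow [0.08 0.06 0.87]
m60 (0.455, -0.2, 0.22) [-0.62  0.36  0.53  2.4   1.55  0.59 -1.06] 0.006 0.025 wrist [0.34 0.02 0.44] elbow [0.15 0.09 0.84]
m60 (0.455, -0.33, 0.19) [-0.47  1.11  0.52  2.4   2.11  1.21 -2.13] 0.007 0.024 wrist [ 0.3  -0.04  0.21] elbow [0.41 0.17 0.6 ]
m60 (0.455, -0.33, 0.088) [-0.43  1.35  0.42  2.3   2.07  1.29 -2.26] 0.0 0.0 wrist [ 0.29 -0.04  0.12] elbow [0.46 0.16 0.49]
p60 (0.44, 0.15, 0.25) [-0.1   0.23 -0.35  2.02  0.1   0.9   2.11] 0.0 0.0 wrist [0.44 0.15 0.58] elbow [0.11 0.   0.86]
p60 (0.45, -0.1, 0.25) [ 1.44  0.54 -1.27  2.1   0.13  0.79  2.76] 0.004 0.017 wrist [ 0.39 -0.22  0.55] elbow [ 0.01 -0.25  0.81]
p60 (0.46, -0.33, 0.19) [ 1.69  1.43 -1.27  1.58  0.16  1.21  2.76] 0.02 0.528 wrist [ 0.33 -0.58  0.31] elbow [-0.1  -0.48  0.45]
p60 (0.46, -0.33, 0.088) [ 1.84  1.7  -1.27  1.74  0.42  0.99  2.76] 0.047 0.527 wrist [ 0.26 -0.53  0.19] elbow [-0.17 -0.46  0.32]
shift [-0.1141 -0.1565 -0.0722] turn [ 0.1155 -0.3355  0.652 ] deg 42.5
19.2 [-0.596, 0.422, -0.087, 1.927, 0.051, 0.794, 0.297] [0.4393, 0.2871, 0.1599] [0.2777, 0.9607, 0.0, 0.0005] [ 0.5 -0.4 -4.2]
```

To row units: 0.652 rad / 2 = 0.326.

Request:
servo_tool:
  increments:
    - [[-0.016, -0.022, -0.02, 0.008, -0.024, 0.0465], [-0.033, -0.045, -0.035, 0.0165, -0.048, 0.093], [-0.049, -0.067, -0.05, 0.025, -0.072, 0.1395], [-0.065, -0.089, -0.06, 0.033, -0.096, 0.1865], [-0.081, -0.112, -0.065, 0.0415, -0.12, 0.233], [-0.098, -0.134, -0.07, 0.0495, -0.144, 0.2795], [-0.114, -0.156, -0.072, 0.0575, -0.1675, 0.326], [-0.114, -0.156, -0.072, 0.0575, -0.1675, 0.326]]

```text
time_s: 20.0
eef_pos: [0.4519, 0.0917, 0.232]
ee_rot: [0.567, 0.805, -0.101, 0.142]
contact_force: [-0.4, 1.0, -4.4]
finger_gap: 0.0442
grip_force: 84.0
```

```bash
python3 go.py .455 -.2 .23 -70 50 1;python3 go.py .455 -.33 .2 -70 85 1
```

```text
shift [-0.2677 -0.0953  0.113 ] turn [-0.0034 -0.5222 -0.0041] deg 29.9
20.0 [-0.72, 0.238, 0.197, 2.054, 0.369, 0.954, -0.413] [0.4519, 0.0917, 0.232] [0.5669, 0.8051, -0.1005, 0.1424] [-0.4  1.  -4.4]
shift [-0.3801 -0.1391  0.1748] turn [-0.0046 -1.1331 -0.003 ] deg 64.9
20.0 [-0.72, 0.238, 0.197, 2.054, 0.369, 0.954, -0.413] [0.4519, 0.0917, 0.232] [0.5669, 0.8051, -0.1005, 0.1424] [-0.4  1.  -4.4]
```

To row units: -0.003 rad / 2 = -0.0015.

Request:
servo_tool:
  increments:
    - [[-0.033, -0.012, 0.014, 0, -0.0325, 0], [-0.067, -0.024, 0.028, 0, -0.065, 0], [-0.1, -0.036, 0.042, 0, -0.098, 0], [-0.134, -0.048, 0.056, 0, -0.1305, 0], [-0.167, -0.06, 0.07, -0.001, -0.163, -0.001], [-0.2, -0.071, 0.085, -0.0015, -0.196, -0.0015], [-0.234, -0.083, 0.099, -0.0015, -0.2285, -0.002], [-0.268, -0.095, 0.113, -0.0015, -0.261, -0.002], [-0.268, -0.095, 0.113, -0.0015, -0.261, -0.002], [-0.268, -0.095, 0.113, -0.0015, -0.261, -0.002]]

```text
time_s: 21.0
eef_pos: [0.4625, -0.2106, 0.2166]
ee_rot: [0.518, 0.744, -0.24, 0.345]
contact_force: [0.4, 1.0, -4.8]
finger_gap: 0.0443
grip_force: 84.5
```

```bash
python3 go.py .455 -.33 .19 -70 85 1
```

```text
shift [-0.0614 -0.0486  0.1162] turn [ 0.0051 -0.615   0.0017] deg 35.2
21.0 [-0.622, 0.359, 0.495, 2.347, 1.244, 0.727, -0.889] [0.4625, -0.2106, 0.2166] [0.5184, 0.7444, -0.2403, 0.3454] [ 0.4  1.  -4.8]
```

To row units: -0.615 rad / 2 = -0.3075.

Request:
servo_tool:
  increments:
    - [[-0.008, -0.006, 0.014, 0, -0.0385, 0], [-0.015, -0.012, 0.029, 0, -0.077, 0], [-0.023, -0.018, 0.043, 0, -0.115, 0], [-0.031, -0.024, 0.058, 0.001, -0.1535, 0.0005], [-0.038, -0.03, 0.073, 0.0015, -0.192, 0.0005], [-0.046, -0.036, 0.087, 0.002, -0.2305, 0.0005], [-0.054, -0.042, 0.102, 0.002, -0.269, 0.0005], [-0.061, -0.049, 0.116, 0.0025, -0.3075, 0.001], [-0.061, -0.049, 0.116, 0.0025, -0.3075, 0.001], [-0.061, -0.049, 0.116, 0.0025, -0.3075, 0.001], [-0.061, -0.049, 0.116, 0.0025, -0.3075, 0.001]]

```text
time_s: 22.1
eef_pos: [0.4622, -0.3469, 0.1893]
ee_rot: [0.423, 0.604, -0.386, 0.554]
contact_force: [-0.4, 0.6, -4.4]
finger_gap: 0.0444
grip_force: 84.8
```

```bash
python3 go.py .455 -.33 .096 -70 85 1; python3 - <<'E'
from h import *
im=camera("wrist"); cv2.imwrite("pics/w5.png",im[:,:,::-1])
E
```

```text
shift [ 0.0945 -0.0012  0.0088] turn [ 0.0014  0.     -0.0028] deg 0.2
22.1 [-0.151, 0.913, 0.129, 2.358, 1.874, 1.422, -1.725] [0.4622, -0.3469, 0.1893] [0.4233, 0.6036, -0.3863, 0.5543] [-0.4  0.6 -4.4]
```

View pics/w5.png

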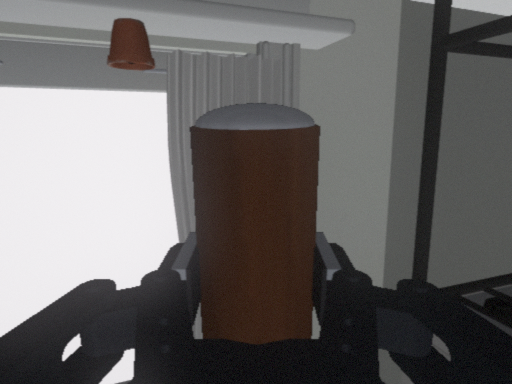

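The wrist view shows shaker B held square and upright (columns 193–320). Next I descend.

Request:
servo_tool:
  increments:
    - [[0.02, 0, 0.002, 0, 0, 0], [0.045, 0, 0.004, 0, 0, 0], [0.07, 0, 0.006, 0, 0, 0], [0.085, 0, 0.008, 0, 0, 0], [0.0945, -0.001, 0.009, 0, 0, 0], [0.0945, -0.001, 0.009, 0, 0, 0]]

```text
time_s: 22.75
eef_pos: [0.4609, -0.3488, 0.0937]
ee_rot: [0.423, 0.604, -0.387, 0.554]
contact_force: [0.5, -0.2, -4.3]
finger_gap: 0.0442
grip_force: 84.8
```

Request:
servo_tool:
  increments:
    - [[0.003, 0, 0.0003, 0, 0, 0], [0.006, 0, 0.0006, 0, 0, 0], [0.006, 0, 0.0006, 0, 0, 0]]

```text
time_s: 23.05
eef_pos: [0.4606, -0.3493, 0.0883]
ee_rot: [0.423, 0.603, -0.388, 0.554]
contact_force: [-0.1, -0.6, -4.4]
finger_gap: 0.0442
grip_force: 84.8
```

Request:
servo_tool:
  increments:
    - [[0.0015, 0, 0, 0, 0, 0], [0.003, 0, 0, 0, 0, 0], [0.003, 0, 0, 0, 0, 0]]

```text
time_s: 23.35
eef_pos: [0.4603, -0.3491, 0.085]
ee_rot: [0.423, 0.603, -0.388, 0.554]
contact_force: [0.1, 0.9, -5.2]
finger_gap: 0.0445
grip_force: 84.8
```

Request:
servo_tool:
  increments:
    - [[0.001, 0, 0, 0, 0, 0], [0.002, 0, 0, 0, 0, 0], [0.002, 0, 0, 0, 0, 0]]

```text
time_s: 23.65
eef_pos: [0.4602, -0.3493, 0.0844]
ee_rot: [0.422, 0.602, -0.389, 0.555]
contact_force: [-0.4, 2.8, 3.0]
finger_gap: 0.0445
grip_force: 85.1
```

Request:
servo_tool:
  increments:
    - [[0.001, 0, 0, 0, 0, 0], [0.0015, 0, 0, 0, 0, 0], [0.0015, 0, 0, 0, 0, 0]]

```text
time_s: 23.95
eef_pos: [0.4602, -0.3493, 0.0843]
ee_rot: [0.422, 0.601, -0.389, 0.556]
contact_force: [-1.2, 5.3, 10.0]
finger_gap: 0.0445
grip_force: 85.5
```

Contact. I back off about 1.5 mm, release and open.

Request:
servo_tool:
  increments:
    - [[-0.001, 0, 0, 0, 0, 0], [-0.0015, 0, 0, 0, 0, 0], [-0.0015, 0, 0, 0, 0, 0]]

```text
time_s: 24.25
eef_pos: [0.4602, -0.3493, 0.0843]
ee_rot: [0.422, 0.602, -0.388, 0.555]
contact_force: [-0.5, 1.7, 7.5]
finger_gap: 0.0448
grip_force: 85.4
```

Request:
servo_tool:
  increments:
    - [[0, 0, 0, 0, 0, 0], [0, 0, 0, 0, 0, 0], [0, 0, 0, 0, 0, 0], [0, 0, 0, 0, 0, 0], [0, 0, 0, 0, 0, 0], [0, 0, 0, 0, 0, 0], [0, 0, 0, 0, 0, 0], [0, 0, 0, 0, 0, 0]]
  fingers: 0.45
  force: 20

```text
time_s: 25.05
eef_pos: [0.4602, -0.349, 0.0831]
ee_rot: [0.423, 0.603, -0.388, 0.554]
contact_force: [-0.5, -0.2, -0.3]
finger_gap: 0.0618
grip_force: 0.0
```

```bash
python3 - <<'E'
from h import *
o=get_obs(); print(o["time_s"],o["contact_force"],o["finger_gap"])
im=camera("wrist"); cv2.imwrite("pics/w6.png",im[:,:,::-1])
E
```

```text
25.05 [-0.49675227 -0.16024974 -0.29551794] 0.061822558396492734
```

View pics/w6.png

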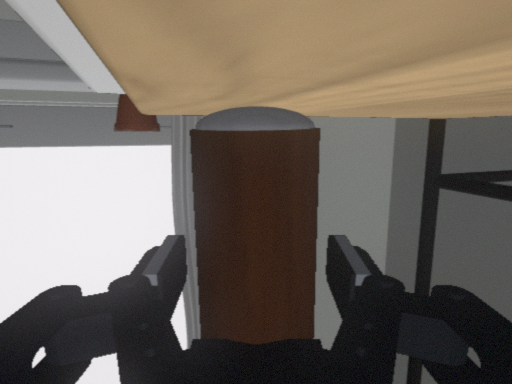

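The camera is under the hand here. It shows shaker B's heavy end resting on the board (dome at about (255,118)) and the fingers clear of it. I back out.

Request:
servo_tool:
  increments:
    - [[0, 0, 0, 0, 0, 0], [0, 0, 0, 0, 0, 0], [0, 0, -0.01, 0, 0, 0], [0, 0, -0.025, 0, 0, 0], [0, 0, -0.045, 0, 0, 0], [0, 0, -0.07, 0, 0, 0], [0, 0, -0.09, 0, 0, 0], [0, 0, -0.11, 0, 0, 0], [0, 0, -0.11, 0, 0, 0]]
  fingers: 1

```text
time_s: 26.0
eef_pos: [0.4229, -0.2432, 0.0918]
ee_rot: [0.422, 0.605, -0.386, 0.554]
contact_force: [1.0, 0.4, -0.3]
finger_gap: 0.0855
grip_force: 0.0
```

```bash
python3 - <<'E'
from h import *
o=get_obs(); print(o["time_s"],o["contact_force"],o["eef_pos"],o["finger_gap"])
im=camera("top"); ci=camera_info("top"); cv2.imwrite("pics/t3.png",cv2.resize(im[60:300,150:470,::-1],(800,600)))
for s in spot_in("shaker_a","top"): print(s["pixel"],s["conf"],onz(ci,s["pixel"],.086).round(3))
for s in spot_in("board","top"): print("board",onz(ci,s["pixel"],.021).round(3))
E
```

```text
26.0 [ 0.9549301   0.4009988  -0.28463385] [ 0.42292855 -0.24324458  0.09178508] 0.08547926163227973
[367.6, 196.7] 0.9 [ 0.456 -0.329  0.086]
[327.6, 167.4] 0.79 [ 0.566 -0.262  0.086]
board [ 0.518 -0.25   0.021]
```

View pics/t3.png

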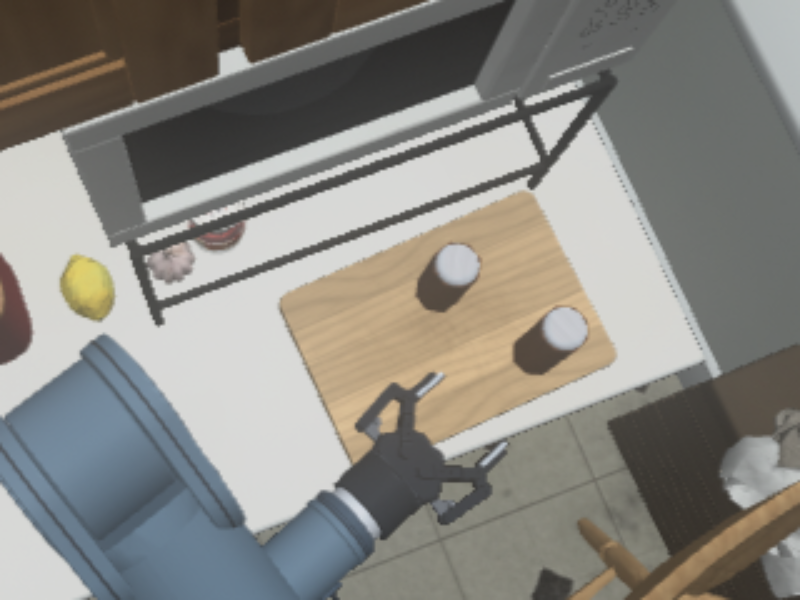

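The picture shows both shakers standing on the board, caps at (457,265) and (564,330), well apart and with the hand clear. I hand in now.

```bash
python3 -c "
from plant import *
print(hand_in())"
```

```text
the job is handed in; nothing more can be done
None
```

Job handed in at about 26 s of the 72 s allowed: both shakers stand upright on their heavy ends on the board, about 13 cm apart by the last picture, and I saw no movement of the board, lemon, garlic or jam jar; the hand-in returned no verdict.

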